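# Unclip the tall LED power supply from the test rail

### The arm

A 6-joint arm with a two-finger parallel gripper is mounted at the origin on the work surface. World frame = base frame: x ahead of the robot, y to its left, z up, the work surface at z = 0. Lengths are in m, angles in degrees, forces in N, time in s.
With the tool pointing down it reaches from about 0.425 to 0.95 m from the base axis. Payload 3.5 kg.
Tool frame: the origin (TCP) lies between the finger pads; the fingertips stand 19 mm ahead of it and the grasp point (between the pads) is the TCP (arm.tip_extent is the distance from the TCP to the fingertips, in m); z points along the fingers, y is the line along which they close (so a half turn about z gives the same grasp; the last joint's range is limited). The gripper opens to 85 mm and grips with 20 to 120 N. Pads are 22 mm wide; open, the fingers measure 114 mm over their backs; the gripper's body (76 mm by 85 mm) begins 54 mm behind the grasp point. The pads swing forward as they close: fully open they stand 13 mm farther back than shut.
Start: joints at [55.119, 16.404, 90.338, -0, 73.258, -8.594], TCP at [0.299, 0.605, 0.25] pointing down, gripper open.
Joint ranges: [-158.93, 158.93], [-51.34, 127.21], [12.03, 142.37], [-87.48, 267.48], [13.55, 161.25], [-162.69, 162.69]. Speed limits (degrees/s): [159.86, 159.86, 180, 180, 180, 180].

### API

Orientations are given as [roll, pitch, yaw] about the fixed x, y, z axes, in that order (R = Rz(yaw) Ry(pitch) Rx(roll)).
In Python, from bench import get_obs, viewer, job, arm gives the robot as it stands. The module is installed in compiled form; this text tells all that it offers.
- The arm moves only by the tool send_rows, never from a script. Its argument "deltas" is a list of rows, each a list of 7 numbers: the turn, a rotation vector about the world's x, y, z scaled (see below), then the shift along the world's x, y, z scaled (see below), then the closure, from -1 (fully open) to 1 (shut). A call has 1 to 10 rows; each row shifts and turns the commanded pose from where the row before left it; what a row does not reach is not made up. The controller multiplies each number of a shift by 0.4 m and each number of a turn by pi rad. A row lasts 1/12 s, in which the tool goes at most 41.7 mm and 7.16 degrees, less where a joint would pass 70% of its speed; a pose out of reach is approached as far as the arm can. A call with a number of a shift or a turn outside -1 to 1 is refused whole. A call with a gripper value outside its range is refused whole. The fingers move at their own pace and stop on an object; the grip force is fixed at half the most. Time passes only in rows, so rows that do not move let the fingers close. It gives the time, the measured TCP pose, the force, the opening and the grip force at its end, in the units of the state.
- get_obs(): the state, without advancing time (a new reading comes with each control period).
- viewer.grab_frame(name): name is "scene" or "top"; returns a dict with "color" (480x640x3 uint8, blue, green, red), "fx", "fy", "cx", "cy" (pixels), "rvec" (rotation vector, rad) and "tvec" (3), from world to camera coordinates, as OpenCV has them. Camera axes: x right, y down, z forward; pixel columns grow to the right and rows downward; lengths in m; the calibration is good to about 2 mm. A picture is of the moment at which its call begins. There is no depth.
- job.finish_job(): hands the job in; it is judged then, once.
Trained networks look in the newest picture that a camera, given by its name, has taken for a name from the list of things; names that differ only in an ending like _2 or _b are one class to them, and where a whole thing is asked for, a point or a joint stands for the part that bears it (a point fixed in the world has none). Each returns a list of dicts, best first, with "p" (0 to 1); they miss things now and then, are a little off and sometimes report something else, mostly with a low value. They report only what shows in the picture. A call takes as long as a camera call. They do not tell look-alikes from the thing itself.
- viewer.look_for(query, camera): "extent" ([left, top, width, height] in pixels, round what is visible of it).
The state is a dict: "time_s": time; "q": joint angles; "joint_vel": joint speeds; "effort": joint torques, N m; "eef_pos": TCP position; "eef_rot": TCP orientation; "force": force on the tool from outside, world axes, zero at the start; "wrist_torque": the same for the moment, N m; "gripper_width": opening from 0.0 (shut) to 1.0 (fully open); "grip_force": force on a finger pad.
Only numpy, scipy, OpenCV 4.12 (cv2) and the standard library are available. Lean on these libraries where they do the work, as an engineer would, in place of code of your own. Each camera call takes 0.05 s, during which the arm holds its last target. There are 200 camera calls.

### The job

The tall power supply with cooling fins has to come off the test rail. Push the lock knob of its bay all the way to its end stop, then push the top of the supply away from the robot until its near foot rides up over the sprung catch and let go, so that it stays propped on the catch by itself; only then pick it up, draw its far foot out from under the rail's lip and stand it upright, gently, on the floor of the cardboard tray. Leave the low unit clipped and locked in its bay, and do not upset the solder reel or the glue bottle.

Things in the scene. Friction and masses are not known exactly. Their poses are not given: they have to be found in the camera images.
- panel: fixed plywood test board 190 (x) x 260 (y) x 12 mm lying on the table, a steel rail across it along y, bed top z 20 mm. Origin on the table under the rail's middle (board x -110 to +80 mm); x away from the robot across the rail, y left along it, z up. Two bays at y +55 (left) and -55 mm (right). Grey clamps 10 mm high stand 3 mm beside each foot at x 16 to 32 mm
- lip (a point): near lower edge, at mid length, of the fixed lip that runs along the rail's far side: panel x 34, y 0, z 28 mm. The lip is 4 mm thick and reaches to x 46 mm, with a wall below it at x 42.7 mm; the far end of a seated foot is tucked 8 mm under it with 3 mm of play above
- nose_left (a point): nose tip of the left bay's catch when out (does not follow it): panel x -36, z 31 mm, 4 mm right of the bay's middle. Steel wedge 20 mm wide, sloped 45 degrees above and below, sprung towards the rail with 5 N, gives 11 mm; it overhangs the near end of the foot by 6 mm. A foot forced up cams past it and then stands on top of it. Its stem and housing reach back to x -75 mm, top z 40 mm
- nose_right (a point): nose tip of the right bay's catch when out (does not follow it): panel x -36, z 31 mm, 4 mm right of the bay's middle. Steel wedge 20 mm wide, sloped 45 degrees above and below, sprung towards the rail with 5 N, gives 11 mm; it overhangs the near end of the foot by 6 mm. A foot forced up cams past it and then stands on top of it. Its stem and housing reach back to x -75 mm, top z 40 mm
- bay_left (a point): the left bay's centre on the rail, where the middle of a seated unit's underside lies: panel frame x 0, y +55 mm, z 20 mm; its axes are the panel's
- bay_right (a point): the right bay's centre on the rail, where the middle of a seated unit's underside lies: panel frame x 0, y -55 mm, z 20 mm; its axes are the panel's
- driver: the tall power supply, bare aluminium, fins on its far face, vent slots on top, 0.3 to 0.6 kg, in either bay. Steel foot plate 84 (x) x 46 (y) x 5 mm, sticking out 12 mm at the near (-x) and far ends; body 60 x 46 mm (fins 8 mm more at +x), top 115 mm over the underside. Origin at the middle of its underside, axes as the panel's. Propped on its catch it leans 0.15 to 0.2 rad to +x
- driver_top (a point): middle of the tall supply's top face, 115 mm above its origin
- dimmer: the low unit in the other bay, aluminium with a round black knob on top. Its foot is a flat steel plate 84 (x) x 46 (y) x 5 mm thick that sticks out 12 mm from the body at the near (-x) and far (+x) ends. The body is 60 x 46 mm, top 60 mm above the underside, knob to 72 mm. Origin at the middle of its underside
- lock_left (a joint): lock slide of the left bay: 0 to 6 mm at the start = locked, its steel tongue lying over the near end of the unit's foot; grows as the knob is pushed to the panel's +y; 30 mm = its end stop, tongue clear of the foot. Friction about 2 N; it stays where it is left. Value in m
- lock_right (a joint): lock slide of the right bay: 0 to 6 mm at the start = locked, its steel tongue lying over the near end of the unit's foot; grows as the knob is pushed to the panel's +y; 30 mm = its end stop, tongue clear of the foot. Friction about 2 N; it stays where it is left. Value in m
- lock_left_knob (a point): centre of the top of the lock knob of the left bay: black grip 14 (x) x 12 (y) x 22 mm high, its foot 29 mm and its top 51 mm above the table, on a 3 mm thick flat steel tongue that runs from it towards the unit
- lock_right_knob (a point): centre of the top of the lock knob of the right bay: black grip 14 (x) x 12 (y) x 22 mm high, its foot 29 mm and its top 51 mm above the table, on a 3 mm thick flat steel tongue that runs from it towards the unit
- tray: fixed open cardboard tray 165 (x) x 125 (y) x 30 mm high, walls 4 mm. Origin under its centre
- tray_in (a point): centre of the tray's inner floor
- reel: solder reel standing on end, 52 mm diameter, 40 mm high, loose; origin under its centre
- glue: white glue bottle, 30 mm diameter, 85 mm high, loose and light; origin under its centre
Not all that is in view belongs to the job. What is shaped like the dimmer but green, orange or turquoise is not meant.

How it is judged (in metres and radians):
On the way, in this order (a step that is already met when the one before it is completed fails the run):
1. the lock of the tall supply's bay is at its end stop (within 3 mm) while the supply is still seated upright (((y of dimmer in the frame of panel below 0 m and value of joint lock_left above 0.027 m) or (not (y of dimmer in the frame of panel below 0 m) and value of joint lock_right above 0.027 m)) and angle between driver's own z axis and vertical below 0.05 rad and distance of driver from where it was at the start of the episode below 0.006 m), for 0.1 s.
2. the tall supply leans on its catch by itself (tilted more than 0.1 rad, still in its bay, the gripper not touching it) (angle between driver's own z axis and vertical between 0.1 and 0.35 rad and distance of driver from where it was at the start of the episode below 0.025 m and contact force between each of the fingers, the arm and driver below 0.3 N), for 0.3 s.
At the end, for the whole second after the job is handed in: The tall supply stands at rest, upright (0.06 rad) and flat (4 mm) on the tray's floor; the lock it came from is within 3 mm of its end stop; the low unit is still seated (moved under 6 mm, tilt under 0.05 rad); reel and glue bottle stand upright (x of driver in the frame of tray between -0.05 and 0.05 m and y of driver in the frame of tray between -0.045 and 0.045 m and z of driver in the frame of tray_in below 0.004 m and angle between driver's own z axis and vertical below 0.06 rad and linear speed of driver below 0.02 m/s and ((y of dimmer in the frame of panel below 0 m and value of joint lock_left above 0.027 m) or (not (y of dimmer in the frame of panel below 0 m) and value of joint lock_right above 0.027 m)) and distance of dimmer from where it was at the start of the episode below 0.006 m and angle between dimmer's own z axis and vertical below 0.05 rad and angle between each of reel, glue's own z axis and vertical below 0.2 rad); the robot touches nothing.
It fails at once if the low unit is pulled out of its seat (moved more than 8 mm or tilted more than 0.08 rad) (distance of dimmer from where it was at the start of the episode above 0.008 m or angle between dimmer's own z axis and vertical above 0.08 rad).
It fails at once if the low unit's lock is opened (past 12 mm) ((y of dimmer in the frame of panel below 0 m and value of joint lock_right above 0.012 m) or (not (y of dimmer in the frame of panel below 0 m) and value of joint lock_left above 0.012 m)).
It fails at once if the supply is dropped (falls faster than 0.4 m/s out of the gripper) (linear speed of driver above 0.4 m/s and contact force between the fingers and driver below 0.3 N).
It fails at once if the solder reel or the glue bottle is knocked over (angle between any of reel, glue's own z axis and vertical above 0.5 rad).
It also fails if it takes over 67 s, if anything falls off the work surface, if the arm or the gripper's body presses on something with over 40 N, if the wrist force passes 120 N, or if a joint passes its speed limit or range.

## Working session

There is one attempt and no reset: what is moved stays moved. The work goes in short steps, Python scripts to look and compute and a tool call to move; the robot and the scene stay as the last step left them, time stands still between calls to the robot, and variables do not carry over. Pictures are saved under pics/ and viewed, at most 10 in all, crops included, and the job is handed in when it is done.

Besides the shell and the picture viewer there is one more tool, called after "Call:" by a JSON object that holds its "name" and its "arguments", one argument or row to a line. send_rows: Moves the arm, as the interface text tells. Shifts and turns lie within -1 to 1; 1 stands for 0.4 m of shift or pi rad of turn. Its arguments: {"type":"object","properties":{"deltas":{"type":"array","items":{"type":"array","items":{"type":"number","minimum":-1,"maximum":1}}}},"required":["deltas"]}

```bash
mkdir -p pics; cat > h.py <<'E'
import numpy as np,cv2
from bench import get_obs,viewer,job,arm
def cam(n):
    f=viewer.grab_frame(n);R=cv2.Rodrigues(np.array(f["rvec"],float))[0];K=np.array([[f["fx"],0,f["cx"]],[0,f["fy"],f["cy"]],[0,0,1]],float)
    return f["color"],K,R,np.array(f["tvec"],float).ravel()
def ray(c,uv,z):
    _,K,R,t=c;d=R.T@np.linalg.inv(K)@np.array([uv[0],uv[1],1.]);o=-R.T@t
    return o+d*(z-o[2])/d[2]
def proj(c,p):
    _,K,R,t=c;q=K@(R@np.asarray(p,float)+t);return q[:2]/q[2]
E
python3 - <<'E'
from h import *
for n in("scene","top"):
    c=cam(n);cv2.imwrite(f"pics/{n}0.png",c[0]);print(n,"campos",(-c[2].T@c[3]).round(3))
    for q in("panel","driver","dimmer","tray","reel","glue","lock_left_knob","lock_right_knob"):
        print(q,[(round(d["p"],2),np.round(d["extent"]).tolist()) for d in viewer.look_for(q,n)[:3]])
print(get_obs())
E
```

```text
scene campos [1.004 0.562 1.166]
panel [(0.67, [253.0, 261.0, 141.0, 139.0])]
driver [(0.79, [306.0, 306.0, 42.0, 57.0])]
dimmer [(0.96, [282.0, 280.0, 38.0, 42.0]), (0.9, [246.0, 225.0, 39.0, 31.0]), (0.86, [275.0, 136.0, 26.0, 39.0])]
tray [(0.63, [177.0, 163.0, 85.0, 69.0])]
reel [(0.96, [170.0, 259.0, 28.0, 32.0])]
glue [(0.84, [200.0, 235.0, 17.0, 28.0])]
lock_left_knob [(0.45, [346.0, 322.0, 30.0, 26.0])]
lock_right_knob [(0.59, [320.0, 285.0, 28.0, 22.0]), (0.44, [176.0, 168.0, 86.0, 66.0])]
top campos [0.341 0.06  1.257]
panel [(0.57, [230.0, 174.0, 107.0, 82.0])]
driver [(0.74, [403.0, 205.0, 53.0, 63.0])]
dimmer [(0.94, [217.0, 322.0, 38.0, 29.0]), (0.82, [350.0, 220.0, 30.0, 30.0]), (0.8, [405.0, 299.0, 34.0, 26.0])]
tray [(0.63, [404.0, 208.0, 50.0, 60.0])]
reel [(0.74, [379.0, 158.0, 20.0, 21.0])]
glue [(0.43, [232.0, 174.0, 103.0, 76.0])]
lock_left_knob [(0.59, [251.0, 214.0, 9.0, 17.0])]
lock_right_knob [(0.59, [288.0, 219.0, 6.0, 23.0])]
{'time_s': 0.9, 'q': array([ 5.51181587e+01,  1.64047615e+01,  9.03382630e+01,  9.56041840e-04,
        7.32599199e+01, -8.59613964e+00]), 'joint_vel': array([ 0.00178137, -0.00610852, -0.09605633, -0.03665441,  0.00011076,
       -0.05451159]), 'effort': array([-6.12846015e-04, -4.05962491e+01, -2.92944860e+01, -1.21604880e-04,
        5.92946199e-04,  4.79100663e-06]), 'eef_pos': array([0.29889973, 0.60519246, 0.25031338]), 'eef_rot': array([-1.79997226e+02, -1.34531326e-03,  1.53714023e+02]), 'force': array([0.29013917, 0.63280079, 0.61630207]), 'wrist_torque': array([-0.01414406, -0.01122874,  0.00470989]), 'grip_force': 0.0, 'gripper_width': 0.9970858282635395}
```

```bash
python3 - <<'E'
import cv2
a=cv2.imread("pics/scene0.png")[120:420,150:410];b=cv2.imread("pics/top0.png")[140:370,200:470]
cv2.imwrite("pics/s1.png",cv2.resize(a,None,fx=2.0*1.0,fy=2.0,interpolation=cv2.INTER_CUBIC))
cv2.imwrite("pics/t1.png",cv2.resize(b,None,fx=2.6,fy=2.6,interpolation=cv2.INTER_CUBIC))
E
```

```text
(no output)
```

View pics/s1.png

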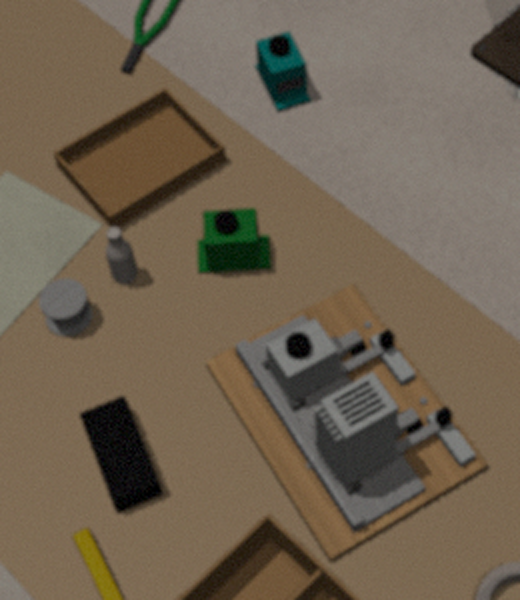

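View pics/t1.png

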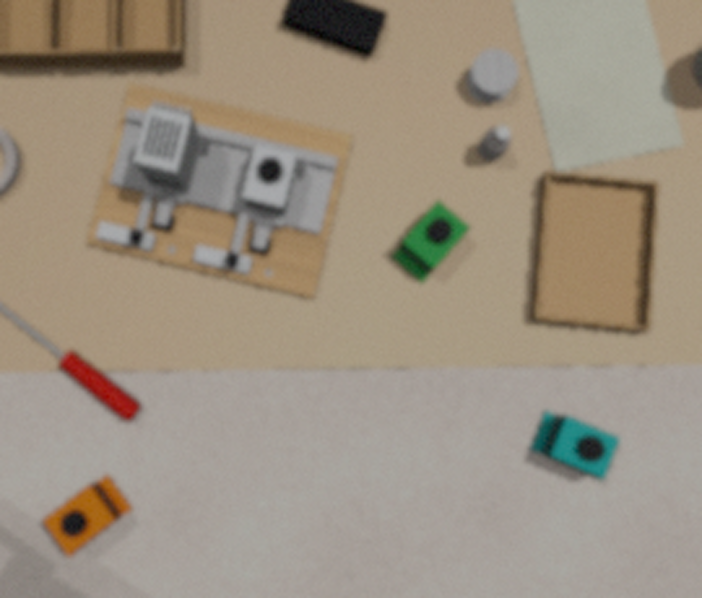

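The tall finned supply sits in the left bay, at top px about (263,194). Its lock knob is at about (252,231). The low grey dimmer is in the right bay at about (303,207), and its knob is at about (289,240). The green, orange and turquoise units, at top px (369,233), (231,340) and (422,311), are look-alikes. The tray is at about (428,237), the reel at (389,168) and the glue at (391,195). Next I'll fit the poses and overlay them on an enlarged crop.

```bash
cat > fit.py <<'E'
from h import *
from scipy.optimize import least_squares
S=lambda p:(np.array(p)/2+[150,120]);T=lambda p:(np.array(p)/2.6+[200,140])
def P(v,p):
    c,s=np.cos(v[2]),np.sin(v[2]);return np.array([v[0]+c*p[0]-s*p[1],v[1]+s*p[0]+c*p[1],p[2]])
def fit(obs,v0):
    f=lambda v:np.concatenate([(proj(c,P(v,p))-uv) for c,p,uv in obs])
    r=least_squares(f,v0,loss="soft_l1");return r.x,r.fun
cs,ct=cam("scene"),cam("top")
b=[(.08,.13,.012),(.08,-.13,.012),(-.11,-.13,.012),(-.11,.13,.012)]
ob=[(ct,p,T(u)) for p,u in zip(b,[(128,88),(352,135),(313,297),(88,245)])]+[(cs,p,S(u)) for p,u in zip(b,[(333,560),(208,365),(345,287),(487,466)])]
# driver top corners
g=[(.03,.078,.135),(.03,.032,.135),(-.03,.032,.135),(-.03,.078,.135)]
v,r=fit(ob,[.4,.15,-.2]);print("panel",v.round(4),np.degrees(v[2]),r.round(1))
w=[(.0825,.0625,.03),(.0825,-.0625,.03),(-.0825,-.0625,.03),(-.0825,.0625,.03)]
o2=[(ct,p,T(u)) for p,u in zip(w,[(545,175),(655,183),(648,330),(528,322)])]+[(cs,p,S(u)) for p,u in zip(w,[(110,222),(57,157),(165,92),(225,153)])]
tv,r2=fit(o2,[.35,-.2,0]);print("tray",tv.round(4),r2.round(1))
print("knobL",ray(ct,T((136,237)),.051),"knobR",ray(ct,T((232,260)),.051))
kl,kr=ray(ct,T((136,237)),.051),ray(ct,T((232,260)),.051)
R=np.array([[np.cos(v[2]),np.sin(v[2])],[-np.sin(v[2]),np.cos(v[2])]])
for k in(kl,kr):print("in panel",(R@(k[:2]-v[:2])).round(4))
print("scene knob in panel",[(R@(ray(cs,S(u),.051)[:2]-v[:2])).round(4) for u in((445,416),(388,340))])
print("reel",ray(ct,T((493,75)),.04),ray(cs,S((65,297)),.04),"glue",ray(ct,T((500,133)),.085),ray(cs,S((116,232)),.085))
np.save("v.npy",v);np.save("tv.npy",tv)
out=[]
for c,x0,y0,w_,h_ in((ct,225,165,120,100),(cs,245,255,160,150)):
    k=6 if c is ct else 4
    im=cv2.resize(c[0],None,fx=k,fy=k,interpolation=cv2.INTER_CUBIC)
    def L(ps,col):
        q=np.array([(proj(c,P(v,p))+.5)*k for p in ps]);cv2.polylines(im,[q.astype(int)],True,col,1)
    L(b,(0,255,0));L(g,(0,0,255));L([(x,y-.11,.08) for x,y,_ in g],(255,0,0))
    L([(-.042,.078,.025),(-.042,.032,.025),(.042,.032,.025),(.042,.078,.025)],(0,255,255))
    out.append(im[y0*k:(y0+h_)*k,x0*k:(x0+w_)*k])
cv2.imwrite("pics/ov_t.png",out[0]);cv2.imwrite("pics/ov_s.png",out[1])
E
python3 fit.py
```

```text
panel [ 0.601   0.1476 -0.228 ] -13.063885388501227 [-1.7 -2.4 -1.4 -1.8 -0.3 -0.9 -2.  -0.3 -0.5 -0.8 -2.9 -1.1  2.1 -2.4
  0.4 -2.8]
tray [ 0.5103 -0.2594 -0.1141] [-2.  -2.3 -0.7 -1.  -1.6 -0.2  0.2 -1.7  0.3 -2.3 -1.9 -2.2  0.7 -2.6
  0.4 -3.2]
knobL [0.5248218 0.2346212 0.051    ] knobR [0.4988631  0.13163171 0.051     ]
in panel [-0.0939  0.0676]
in panel [-0.0959 -0.0386]
scene knob in panel [array([-0.0892,  0.0795]), array([-0.0907, -0.0257])]
reel [ 0.70381651 -0.15687467  0.04      ] [ 0.70699619 -0.15287594  0.04      ] glue [ 0.62698555 -0.15409968  0.085     ] [ 0.62765816 -0.150089    0.085     ]
```

View pics/ov_t.png

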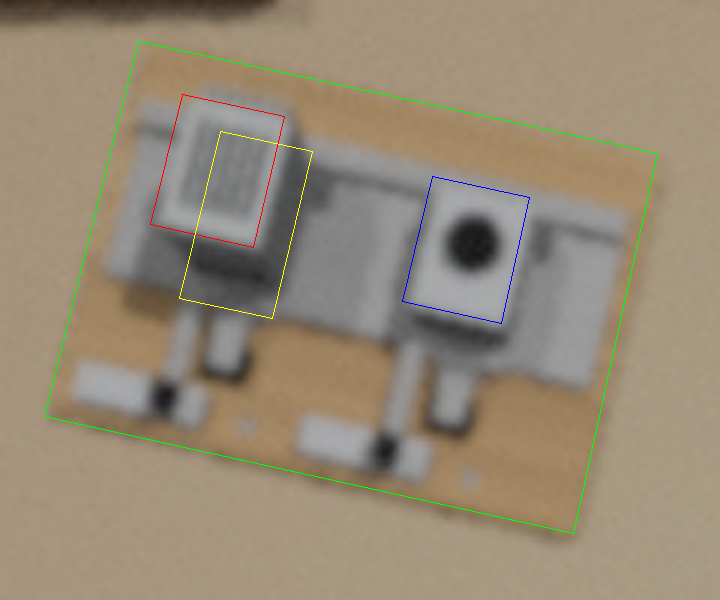

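View pics/ov_s.png

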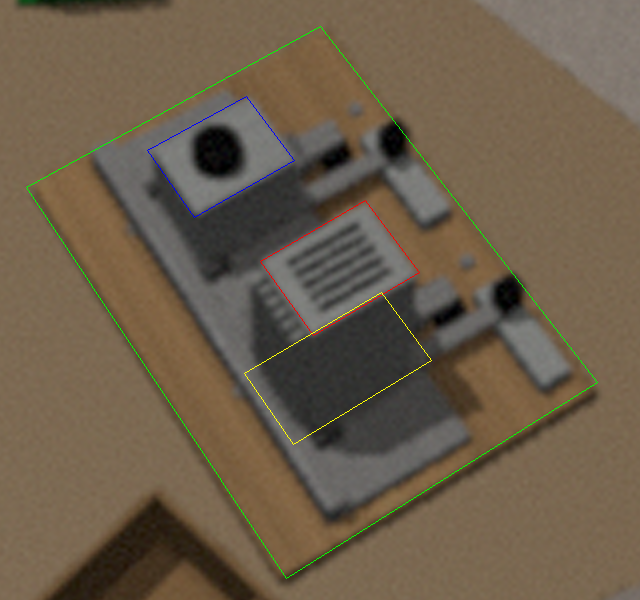

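```bash
cat > k.py <<'E'
from h import *
v=np.load("v.npy");c_,s_=np.cos(v[2]),np.sin(v[2])
def W(x,y,z):return np.array([v[0]+c_*x-s_*y,v[1]+s_*x+c_*y,z])
def Pn(p):return np.array([c_*(p[0]-v[0])+s_*(p[1]-v[1]),-s_*(p[0]-v[0])+c_*(p[1]-v[1]),p[2]])
def knobs(cams,gs):
    # dark-blob centroid near the guess; knob side x,y by 2-view triangulation
    A=[];
    for c,g in zip(cams,gs):
        gr=cv2.cvtColor(c[0],cv2.COLOR_BGR2GRAY).astype(float);x,y=map(int,g);r=6
        w=np.clip(75-gr[y-r:y+r+1,x-r:x+r+1],0,None);yy,xx=np.mgrid[y-r:y+r+1,x-r:x+r+1]
        u=np.array([(w*xx).sum(),(w*yy).sum()])/max(w.sum(),1e-6);A.append(u)
    Ps=[c[1]@np.c_[c[2],c[3]] for c in cams]
    X=cv2.triangulatePoints(Ps[0],Ps[1],A[0],A[1]).ravel();return A,X[:3]/X[3]
E
python3 - <<'E'
from k import *
cs,ct=cam("scene"),cam("top")
for g in(((252,231),(372,328)),((289,240),(343,290))):
    A,X=knobs((ct,cs),g);print(np.round(A,1).tolist(),X.round(4),Pn(X).round(4),Pn(ray(ct,A[0],.042)).round(4),Pn(ray(cs,A[1],.042)).round(4))
p=get_obs()["eef_pos"];t=W(-.1,.035,.052);print(t,t-p,(t-p)/.4)
# driver top by detector-free check: where the top's corners lie
for uv in((183+10,97),(152,225)):pass
E
```

```text
[[251.9, 230.9], [371.6, 328.5]] [0.5274 0.2391 0.0338] [-0.0924  0.0725  0.0338] [-0.0925  0.0704  0.042 ] [-0.0901  0.076   0.042 ]
[[288.7, 239.8], [343.1, 289.9]] [0.5011 0.1349 0.0345] [-0.0945 -0.0349  0.0345] [-0.0946 -0.0362  0.042 ] [-0.0923 -0.0311  0.042 ]
[0.51154209 0.20426874 0.052     ] [ 0.21263903 -0.40091978 -0.1983108 ] [ 0.53159758 -1.00229946 -0.495777  ]
```

Call:
{"name": "send_rows", "arguments": {
  "deltas": [
    [0,0,0.0061,0.0441,-0.0845,-0.0208,1],
    [0,0,0.0061,0.0441,-0.0845,-0.0208,1],
    [0,0,0.0061,0.0441,-0.0845,-0.0208,1],
    [0,0,0.0061,0.0441,-0.0845,-0.0208,1],
    [0,0,0.0061,0.0441,-0.0845,-0.0208,1],
    [0,0,0.0061,0.0441,-0.0845,-0.0208,1],
    [0,0,0.0061,0.0441,-0.0845,-0.0208,1],
    [0,0,0.0061,0.0441,-0.0845,-0.0208,1],
    [0,0,0.0061,0.0441,-0.0845,-0.0208,1],
    [0,0,0.0061,0.0441,-0.0845,-0.0208,1]
  ]
}}

```text
time_s: 1.93
eef_pos: [0.4759, 0.2655, 0.1671]
eef_rot: [180.0, 0.0, 164.8]
force: [0.7, 0.3, -0.5]
gripper_width: 0.001
grip_force: 0.0
```

Call:
{"name": "send_rows", "arguments": {
  "deltas": [
    [0,0,0.0061,0.0441,-0.0845,-0.0208,1],
    [0,0,0.0061,0.0441,-0.0845,-0.0208,1],
    [0,0,0,0,0,0,1],
    [0,0,0,0,0,0,1],
    [0,0,0,0,0,0,1]
  ]
}}

```text
time_s: 2.35
eef_pos: [0.5106, 0.1998, 0.1507]
eef_rot: [180.0, -0.0, 166.8]
force: [-0.0, 0.5, 1.1]
gripper_width: -0.003
grip_force: 0.0
```

```bash
python3 - <<'E'
from k import *
o=get_obs();p=o["eef_pos"];print(o["time_s"],Pn(p),o["eef_rot"],o["gripper_width"],o["force"],(W(-.1,.03,.052)-p)/.4)
E
```

```text
2.35 [-0.09994979  0.03042606  0.15066771] [ 1.79976301e+02 -9.27585422e-03  1.66838087e+02] -0.0026327845460442424 [-0.01593087  0.46908683  1.05437245] [-0.00036303 -0.00100921 -0.24666927]
```

Call:
{"name": "send_rows", "arguments": {
  "deltas": [
    [0,0,0,0,0,-0.07,1],
    [0,0,0,0,0,-0.07,1],
    [0,0,0,0,0,-0.06,1],
    [0,0,0,0,0,-0.047,1],
    [0,0,0,0,0,0,1]
  ]
}}

```text
time_s: 2.77
eef_pos: [0.5067, 0.2007, 0.0478]
eef_rot: [-179.8, -0.4, 167.0]
force: [-0.3, -0.3, -1.2]
gripper_width: -0.002
grip_force: 0.0
```

```bash
python3 - <<'E'
from k import *
o=get_obs();print(o["force"],Pn(o["eef_pos"]));c=cam("scene")
cv2.imwrite("pics/s2.png",cv2.resize(c[0][255:405,245:405],None,fx=4,fy=4,interpolation=cv2.INTER_CUBIC))
E
```

```text
[-0.28941322 -0.34823563 -1.1913382 ] [-0.10388615  0.03041382  0.04780936]
```

View pics/s2.png

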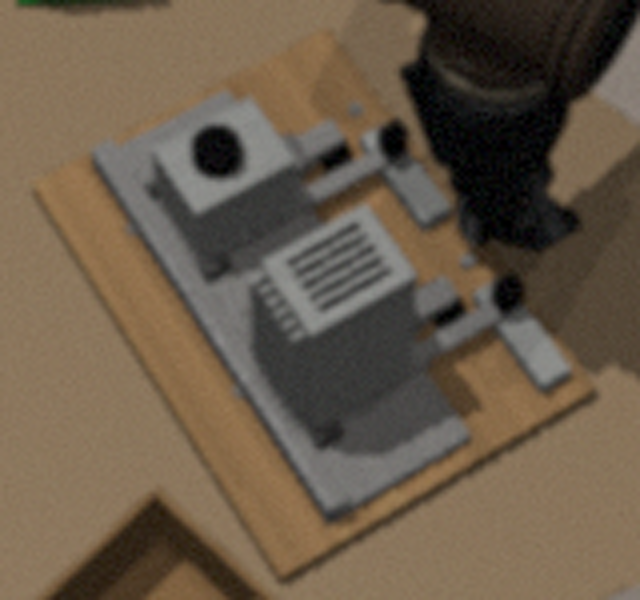

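The fingers are beside the supply's lock knob (crop (508,292)), a little too near the robot and too low. I'll shift 10 mm in +x and 3 mm up, then push.

Call:
{"name": "send_rows", "arguments": {
  "deltas": [
    [0,0,0,0.012,-0.003,0.004,1],
    [0,0,0,0.012,-0.003,0.004,1],
    [0,0,0,0,0,0,1]
  ]
}}

```text
time_s: 3.07
eef_pos: [0.5231, 0.1978, 0.0578]
eef_rot: [179.9, 0.3, 166.9]
force: [0.7, -0.4, 0.6]
gripper_width: -0.002
grip_force: 0.0
```

Call:
{"name": "send_rows", "arguments": {
  "deltas": [
    [0,0,0,0.0035,0.015,0,1],
    [0,0,0,0.0035,0.015,0,1],
    [0,0,0,0.0035,0.015,0,1],
    [0,0,0,0.0035,0.015,0,1],
    [0,0,0,0,0,0,1]
  ]
}}

```text
time_s: 3.48
eef_pos: [0.5261, 0.2222, 0.0551]
eef_rot: [180.0, 0.0, 167.0]
force: [-0.2, -0.0, 0.3]
gripper_width: -0.003
grip_force: 0.0
```

```bash
python3 - <<'E'
from k import *
o=get_obs();print(o["force"],Pn(o["eef_pos"]),o["eef_rot"])
E
```

```text
[-0.15827947 -0.01202832  0.34281018] [-0.08993041  0.05578939  0.05509656] [1.79990470e+02 2.83222779e-02 1.66954311e+02]
```

Call:
{"name": "send_rows", "arguments": {
  "deltas": [
    [0,0,0,-0.0085,0.014,0,1],
    [0,0,0,0.0028,0.012,0,1],
    [0,0,0,0.0028,0.012,0,1],
    [0,0,0,0,0,0,1]
  ]
}}

```text
time_s: 3.82
eef_pos: [0.5243, 0.2372, 0.0547]
eef_rot: [180.0, -0.0, 166.9]
force: [0.2, -0.6, 0.2]
gripper_width: 0.0
grip_force: 0.1
```

Call:
{"name": "send_rows", "arguments": {
  "deltas": [
    [0,0,0,0.0028,0.012,0,1],
    [0,0,0,0.0028,0.012,0,1],
    [0,0,0,0,0,0,1]
  ]
}}

```text
time_s: 4.07
eef_pos: [0.5268, 0.2467, 0.0547]
eef_rot: [180.0, -0.0, 166.9]
force: [0.3, -0.7, 0.2]
gripper_width: 0.002
grip_force: 0.1
```

Call:
{"name": "send_rows", "arguments": {
  "deltas": [
    [0,0,0,0.002,0.009,0,1],
    [0,0,0,0,0,0,1]
  ]
}}

```text
time_s: 4.23
eef_pos: [0.5276, 0.2498, 0.0547]
eef_rot: [-180.0, -0.0, 166.9]
force: [-0.7, -1.4, 0.3]
gripper_width: -0.004
grip_force: 0.6
```

```bash
python3 - <<'E'
from k import *
o=get_obs();print(o["force"],Pn(o["eef_pos"]));cs=cam("scene");ct=cam("top")
cv2.imwrite("pics/s3.png",cv2.resize(cs[0][255:405,245:405],None,fx=4,fy=4,interpolation=cv2.INTER_CUBIC))
E
```

```text
[-0.6579829  -1.43122559  0.32783463] [-0.09468418  0.08302265  0.05470037]
```

View pics/s3.png

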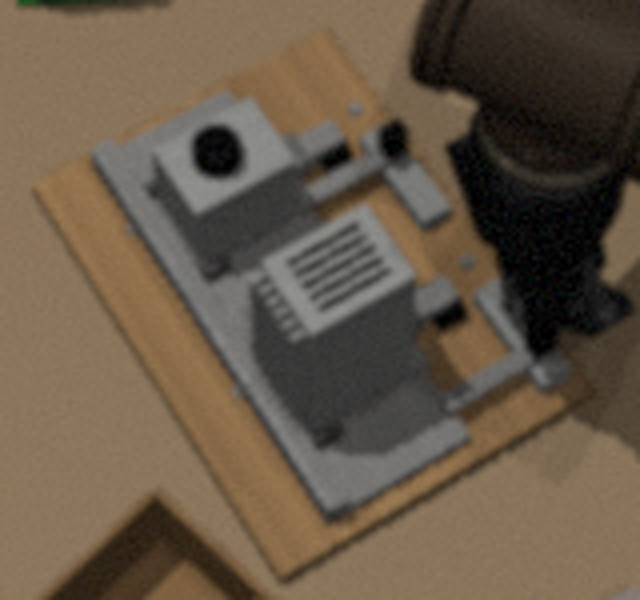

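The tongue has come clear of the foot; its end now shows at crop (455,400). I'll keep pushing until the end stop resists.

Call:
{"name": "send_rows", "arguments": {
  "deltas": [
    [0,0,0,0.002,0.009,0,1],
    [0,0,0,0,0,0,1]
  ]
}}

```text
time_s: 4.5
eef_pos: [0.5277, 0.2506, 0.0547]
eef_rot: [-179.6, -0.1, 167.0]
force: [-2.6, -11.1, 4.1]
gripper_width: 0.003
grip_force: 5.8
```

Call:
{"name": "send_rows", "arguments": {
  "deltas": [
    [0,0,0,0.002,0.009,0,1],
    [0,0,0,0,0,0,1]
  ]
}}

```text
time_s: 4.67
eef_pos: [0.5279, 0.2513, 0.0546]
eef_rot: [-179.2, -0.2, 167.1]
force: [-4.5, -21.6, 7.3]
gripper_width: -0.004
grip_force: 11.1
```

Call:
{"name": "send_rows", "arguments": {
  "deltas": [
    [0,0,0,-0.01,-0.043,0,1],
    [0,0,0,-0.01,-0.042,0,1],
    [0,0,0,0,0,0.07,1],
    [0,0,0,0,0,0.07,1],
    [0,0,0,0,0,0.06,1],
    [0,0,0,0.042,-0.01,0,1],
    [0,0,0,0.043,-0.01,0,1],
    [0,0,0,0,0,0,1],
    [0,0,0,0,0,0,1]
  ]
}}

```text
time_s: 5.42
eef_pos: [0.5558, 0.2149, 0.1352]
eef_rot: [179.9, 0.0, 166.8]
force: [0.3, -0.5, -0.5]
gripper_width: -0.003
grip_force: 0.0
```

```bash
python3 - <<'E'
from k import *
o=get_obs();print(o["force"],Pn(o["eef_pos"]),o["eef_rot"])
E
```

```text
[ 0.26693888 -0.53423774 -0.5492152 ] [-0.05927271  0.055365    0.13521684] [1.79940931e+02 3.04562835e-02 1.66830768e+02]
```

Call:
{"name": "send_rows", "arguments": {
  "deltas": [
    [0,0,0,0.0183,-0.0042,0,1],
    [0,0,0,0.0183,-0.0042,0,1],
    [0,0,0,0.0122,-0.0028,0,1],
    [0,0,0,0,0,0,1]
  ]
}}

```text
time_s: 5.75
eef_pos: [0.5752, 0.2102, 0.1346]
eef_rot: [-180.0, -0.1, 166.9]
force: [-1.7, -0.1, -0.6]
gripper_width: -0.001
grip_force: 0.6
```

Call:
{"name": "send_rows", "arguments": {
  "deltas": [
    [0,0,0,0.0061,-0.0014,0,1],
    [0,0,0,0.0061,-0.0014,0,1],
    [0,0,0,0.0061,-0.0014,0,1],
    [0,0,0,0.0061,-0.0014,0,1],
    [0,0,0,0,0,0,1]
  ]
}}

```text
time_s: 6.17
eef_pos: [0.5802, 0.2094, 0.1355]
eef_rot: [-179.9, -0.8, 166.9]
force: [-15.7, 2.6, 12.0]
gripper_width: 0.006
grip_force: 8.1
```

Call:
{"name": "send_rows", "arguments": {
  "deltas": [
    [0,0,0,0.0061,-0.0014,0,1],
    [0,0,0,0.0061,-0.0014,0,1],
    [0,0,0,0,0,0,1]
  ]
}}

```text
time_s: 6.42
eef_pos: [0.5871, 0.2081, 0.1358]
eef_rot: [-180.0, -0.3, 166.9]
force: [-6.5, 1.5, 5.6]
gripper_width: -0.002
grip_force: 4.0
```

```bash
python3 - <<'E'
from k import *
o=get_obs();print(o["force"],Pn(o["eef_pos"]),o["eef_rot"])
E
```

```text
[-6.51805881  1.54694253  5.6345879 ] [-0.02723156  0.05586626  0.13583324] [-179.96577699   -0.3471163   166.93818164]
```

Call:
{"name": "send_rows", "arguments": {
  "deltas": [
    [0,0,0,0.0061,-0.0014,0,1],
    [0,0,0,0.0061,-0.0014,0,1],
    [0,0,0,0,0,0,1]
  ]
}}

```text
time_s: 6.67
eef_pos: [0.5947, 0.2059, 0.1351]
eef_rot: [180.0, 0.0, 166.9]
force: [-1.4, 0.8, 1.9]
gripper_width: -0.001
grip_force: 1.4
```

Call:
{"name": "send_rows", "arguments": {
  "deltas": [
    [0,0,0,0.0061,-0.0014,0,1],
    [0,0,0,0.0061,-0.0014,0,1],
    [0,0,0,0,0,0,1]
  ]
}}

```text
time_s: 6.92
eef_pos: [0.6, 0.2045, 0.1353]
eef_rot: [180.0, 0.1, 166.9]
force: [-1.9, 0.4, 2.7]
gripper_width: -0.001
grip_force: 1.7
```

```bash
python3 - <<'E'
from k import *
o=get_obs();print(o["force"],Pn(o["eef_pos"]),o["eef_rot"])
E
```

```text
[-1.90499251  0.43151178  2.7166598 ] [-0.01390662  0.05524318  0.13527651] [1.79982518e+02 6.22692061e-02 1.66871986e+02]
```

The force has fallen to the gravity load, so the foot is past the catch. I'll retreat slowly.

Call:
{"name": "send_rows", "arguments": {
  "deltas": [
    [0,0,0,-0.0061,0.0014,0,1],
    [0,0,0,-0.0061,0.0014,0,1],
    [0,0,0,-0.0061,0.0014,0,1],
    [0,0,0,-0.0061,0.0014,0,1],
    [0,0,0,-0.0061,0.0014,0,1],
    [0,0,0,-0.0061,0.0014,0,1],
    [0,0,0,-0.0061,0.0014,0,1],
    [0,0,0,-0.0122,0.0028,0,1],
    [0,0,0,-0.0244,0.0057,0,1],
    [0,0,0,-0.0488,0.0114,0,1]
  ]
}}

```text
time_s: 7.75
eef_pos: [0.5485, 0.2164, 0.1353]
eef_rot: [180.0, 0.1, 166.8]
force: [0.3, 0.5, 0.3]
gripper_width: -0.003
grip_force: 0.0
```

Call:
{"name": "send_rows", "arguments": {
  "deltas": [
    [0,0,0,-0.0732,0.0171,0,1],
    [0,0,0,0,0,0,-1],
    [0,0,0,0,0,0.1,-1],
    [0,0,0,0,0,0.1,-1],
    [0,0,0,0,0,0,-1],
    [0,0,0,0,0,0,-1]
  ]
}}

```text
time_s: 8.25
eef_pos: [0.5203, 0.2241, 0.2189]
eef_rot: [179.8, 0.4, 166.9]
force: [0.1, -0.2, -0.1]
gripper_width: 0.706
grip_force: 0.0
```

```bash
python3 - <<'E'
from k import *
o=get_obs();print(o["force"],Pn(o["eef_pos"]),o["eef_rot"]);cs=cam("scene");ct=cam("top")
a=cv2.resize(cs[0][255:405,245:405],None,fx=3,fy=3,interpolation=cv2.INTER_CUBIC)
b=cv2.resize(ct[0][165:265,225:331],None,fx=3,fy=3,interpolation=cv2.INTER_CUBIC)
im=np.zeros((450,800,3),np.uint8);im[:,:480]=a;im[:300,480:480+318]=b
cv2.imwrite("pics/s4.png",im)
E
```

```text
[ 0.12732403 -0.20782093 -0.09085911] [-0.09591315  0.05628693  0.21891011] [179.80164686   0.41192838 166.91180805]
```

View pics/s4.png

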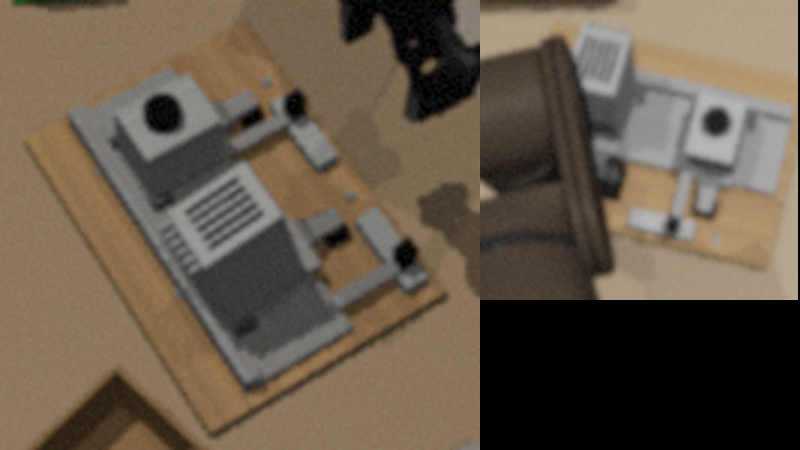

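The supply leans on its catch by itself (its top has moved in +x in both views), and the lock knob is at its end stop at crop (405,255). I'll go above it with the tool tilted 10° to match the lean.

Call:
{"name": "send_rows", "arguments": {
  "deltas": [
    [0.0025,0.0109,0,0.064,-0.0158,0,-1],
    [0.0025,0.0109,0,0.064,-0.0158,0,-1],
    [0.0025,0.0109,0,0.064,-0.0158,0,-1],
    [0.0025,0.0109,0,0.064,-0.0158,0,-1],
    [0.0025,0.0109,0,0.064,-0.0158,0,-1],
    [0,0,0,0,0,0,-1],
    [0,0,0,0,0,0,-1]
  ]
}}

```text
time_s: 8.93
eef_pos: [0.6466, 0.1908, 0.211]
eef_rot: [-179.9, -10.4, 166.8]
force: [-0.3, -0.4, -0.3]
gripper_width: 0.995
grip_force: 0.0
```

```bash
python3 - <<'E'
from k import *
from scipy.spatial.transform import Rotation as Ro
o=get_obs();R=Ro.from_euler("xyz",o["eef_rot"],degrees=True).as_matrix();M=np.array([[c_,s_,0],[-s_,c_,0],[0,0,1]])
print(o["time_s"],o["force"],Pn(o["eef_pos"]),"tool y,z in panel",(M@R[:,1]).round(3),(M@R[:,2]).round(3),o["gripper_width"],"go",((W(.016,.054,.116)-o["eef_pos"])/.4).round(4))
E
```

```text
8.9333 [-0.31495656 -0.399071   -0.34239876] [0.03457503 0.05243831 0.21099948] tool y,z in panel [ 0.002  1.    -0.003] [-0.18  -0.002 -0.984] 0.9954647644994848 go [-0.0444  0.0143 -0.2375]
```

Call:
{"name": "send_rows", "arguments": {
  "deltas": [
    [0,0,0,-0.0089,0.0029,-0.0475,-1],
    [0,0,0,-0.0089,0.0029,-0.0475,-1],
    [0,0,0,-0.0089,0.0029,-0.0475,-1],
    [0,0,0,-0.0089,0.0029,-0.0475,-1],
    [0,0,0,-0.0089,0.0029,-0.0475,-1],
    [0,0,0,0,0,0,-1],
    [0,0,0,0,0,0,-1]
  ]
}}

```text
time_s: 9.52
eef_pos: [0.6264, 0.198, 0.1181]
eef_rot: [-179.9, -10.3, 166.9]
force: [0.4, -0.6, 0.1]
gripper_width: 1.001
grip_force: 0.0
```

Call:
{"name": "send_rows", "arguments": {
  "deltas": [
    [0,0,0,0,0,0,0.0],
    [0,0,0,0,0,0,0.1],
    [0,0,0,0,0,0,0.3],
    [0,0,0,0,0,0,1],
    [0,0,0,0,0,0,1],
    [0,0,0,0,0,0,1],
    [0,0,0,0,0,0,1]
  ]
}}

```text
time_s: 10.1
eef_pos: [0.6299, 0.1976, 0.1218]
eef_rot: [180.0, -9.9, 166.9]
force: [-1.0, -0.3, 5.9]
gripper_width: 0.533
grip_force: 61.5
```

```bash
python3 - <<'E'
from k import *
o=get_obs();print(o["time_s"],o["force"],Pn(o["eef_pos"]),o["eef_rot"],o["gripper_width"],o["grip_force"])
c=cam("scene");cv2.imwrite("pics/s5.png",cv2.resize(c[0][255:405,245:405],None,fx=3,fy=3,interpolation=cv2.INTER_CUBIC))
E
```

```text
10.1 [-1.04815965 -0.34647322  5.93768057] [0.01681786 0.05529597 0.12180062] [179.97946338  -9.91771818 166.8821465 ] 0.5329648098044302 61.46517634391785
```

View pics/s5.png

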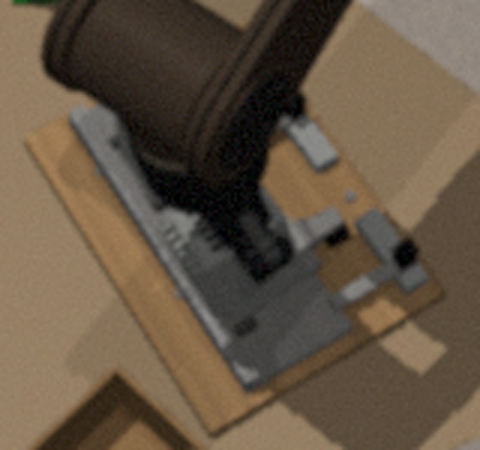

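Call:
{"name": "send_rows", "arguments": {
  "deltas": [
    [0,0,0,-0.0049,0.0011,0.0015,1],
    [0,0,0,-0.0049,0.0011,0.0015,1],
    [0,0,0,-0.0049,0.0011,0.0015,1],
    [0,0,0,-0.0049,0.0011,0.0015,1],
    [0,0,0,-0.0049,0.0011,0.0015,1],
    [0,0,0,-0.0049,0.0011,0.0015,1],
    [0,0,0,0,0,0,1]
  ]
}}

```text
time_s: 10.73
eef_pos: [0.6198, 0.1997, 0.1244]
eef_rot: [180.0, -9.5, 166.9]
force: [6.7, -1.6, 0.1]
gripper_width: 0.527
grip_force: 61.4
```

```bash
python3 - <<'E'
from k import *
o=get_obs();print(o["time_s"],o["force"],o["wrist_torque"],Pn(o["eef_pos"]),o["eef_rot"],o["grip_force"])
E
```

```text
10.7333 [ 6.70811828 -1.61676915  0.05852159] [-0.3898543  -1.49320788  0.02410872] [0.00650285 0.05497359 0.1243779 ] [179.96837809  -9.53941403 166.90112106] 61.439563035964966
```

Call:
{"name": "send_rows", "arguments": {
  "deltas": [
    [0,0,0,-0.0049,0.0011,0.005,1],
    [0,0,0,-0.0049,0.0011,0.005,1],
    [0,0,0,-0.0049,0.0011,0.005,1],
    [0,0,0,-0.0049,0.0011,0.005,1],
    [0,0,0,0,0,0,1]
  ]
}}

```text
time_s: 11.15
eef_pos: [0.6072, 0.2022, 0.1297]
eef_rot: [-179.9, -10.3, 166.9]
force: [0.1, -1.0, -3.1]
gripper_width: 0.529
grip_force: 61.6
```

Call:
{"name": "send_rows", "arguments": {
  "deltas": [
    [0,0,0,0,0,0.01,1],
    [0,0,0,0,0,0.02,1],
    [0,0,0,0,0,0.02,1],
    [0,0,0,0,0,0,1]
  ]
}}

```text
time_s: 11.48
eef_pos: [0.6105, 0.2023, 0.1541]
eef_rot: [179.9, -9.9, 166.9]
force: [0.5, 0.4, -3.7]
gripper_width: 0.532
grip_force: 61.6
```

```bash
python3 - <<'E'
from k import *
o=get_obs();print(o["time_s"],o["force"],o["wrist_torque"],Pn(o["eef_pos"]),o["eef_rot"],o["grip_force"])
E
```

```text
11.4833 [ 0.46358057  0.38806198 -3.74652217] [-0.0446028  -0.28681515  0.00930039] [-0.00311308  0.05544595  0.15413336] [179.9457298   -9.85321355 166.90598391] 61.641215085983276
```

Call:
{"name": "send_rows", "arguments": {
  "deltas": [
    [0,0,0,0,0,0.0563,1],
    [0,0,0,0,0,0.0563,1],
    [-0.0031,-0.0134,0.0091,0,0,0.0563,1],
    [-0.0031,-0.0134,0.0091,0,0,0.0563,1],
    [-0.0031,-0.0134,0.0091,0,0,0,1],
    [-0.0031,-0.0134,0.0091,0,0,0,1],
    [0,0,0,0,0,0,1]
  ]
}}

```text
time_s: 12.07
eef_pos: [0.6085, 0.2026, 0.2429]
eef_rot: [-179.5, -0.1, 173.5]
force: [-0.6, 0.8, -4.4]
gripper_width: 0.531
grip_force: 62.4
```

Call:
{"name": "send_rows", "arguments": {
  "deltas": [
    [0,0,0,-0.01,-0.0444,0,1],
    [0,0,0,-0.0192,-0.0888,0,1],
    [0,0,0,-0.0192,-0.0888,0,1],
    [0,0,0,-0.0192,-0.0888,0,1],
    [0,0,0,-0.0192,-0.0888,0,1],
    [0,0,0,-0.0192,-0.0888,0,1],
    [0,0,0,-0.0192,-0.0888,0,1],
    [0,0,0,-0.0192,-0.0888,0,1],
    [0,0,0,-0.0192,-0.0888,0,1],
    [0,0,0,-0.0192,-0.0888,0,1]
  ]
}}

```text
time_s: 12.9
eef_pos: [0.5353, -0.137, 0.2415]
eef_rot: [-179.5, -0.3, 173.3]
force: [0.8, -0.8, -3.7]
gripper_width: 0.53
grip_force: 62.8
```

Call:
{"name": "send_rows", "arguments": {
  "deltas": [
    [0,0,0,-0.0192,-0.0888,0,1],
    [0,0,0,-0.0192,-0.0888,0,1],
    [0,0,0,-0.0192,-0.0888,0,1],
    [0,0,0,-0.01,-0.0444,0,1],
    [0,0,0,0,0,0,1],
    [0,0,0,0,0,0,1],
    [0,0,0,0,0,0,1]
  ]
}}

```text
time_s: 13.48
eef_pos: [0.5089, -0.2592, 0.2412]
eef_rot: [-179.5, -0.2, 173.4]
force: [0.2, -0.3, -4.7]
gripper_width: 0.533
grip_force: 63.3
```

```bash
python3 - <<'E'
from k import *
tv=np.load("tv.npy");o=get_obs();p=o["eef_pos"];print(o["time_s"],o["force"],p,o["eef_rot"],o["grip_force"],(tv[:2]-p[:2])/.4,np.degrees(tv[2]))
c=cam("scene");cv2.imwrite("pics/s6.png",cv2.resize(c[0][120:330,140:400],None,fx=3,fy=2.8,interpolation=cv2.INTER_CUBIC))
E
```

```text
13.4833 [ 0.18024346 -0.26004112 -4.7349926 ] [ 0.50894178 -0.25919282  0.2411585 ] [-179.51709421   -0.24956081  173.36254965] 63.26424837112427 [ 0.0035103  -0.00062619] -6.538631618807417
```

View pics/s6.png

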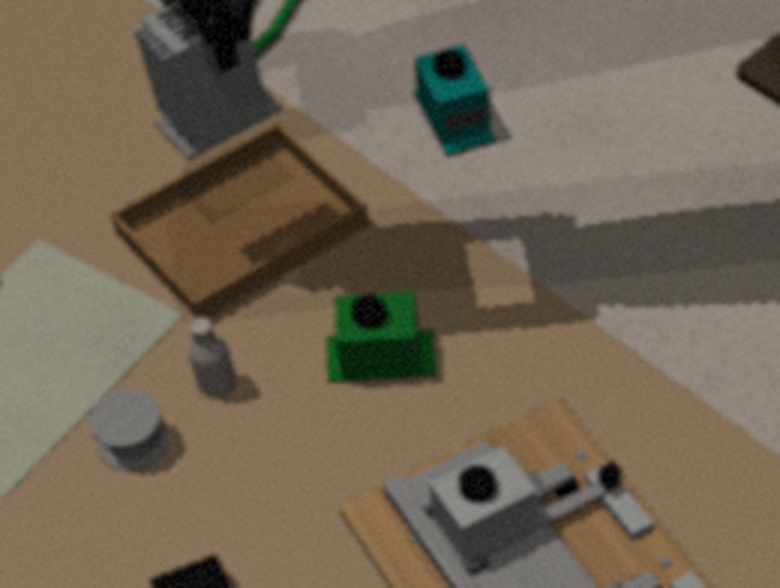

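The supply hangs upright over the tray, and the reel and glue are standing. Lowering now.

Call:
{"name": "send_rows", "arguments": {
  "deltas": [
    [0,0,0,0.0035,0,-0.06,1],
    [0,0,0,0,0,-0.06,1],
    [0,0,0,0,0,-0.06,1],
    [0,0,0,0,0,-0.06,1],
    [0,0,0,0,0,-0.05,1],
    [0,0,0,0,0,-0.02,1],
    [0,0,0,0,0,0,1],
    [0,0,0,0,0,0,1]
  ]
}}

```text
time_s: 14.2
eef_pos: [0.511, -0.2591, 0.118]
eef_rot: [-179.4, -0.2, 173.5]
force: [0.5, -0.6, -4.4]
gripper_width: 0.532
grip_force: 63.0
```

Call:
{"name": "send_rows", "arguments": {
  "deltas": [
    [0,0,0,0,0,-0.006,1],
    [0,0,0,0,0,-0.006,1],
    [0,0,0,0,0,-0.006,1],
    [0,0,0,0,0,0,1]
  ]
}}

```text
time_s: 14.53
eef_pos: [0.5106, -0.2598, 0.1107]
eef_rot: [-179.4, -0.2, 173.4]
force: [-0.7, -0.0, -4.9]
gripper_width: 0.53
grip_force: 63.1
```

Call:
{"name": "send_rows", "arguments": {
  "deltas": [
    [0,0,0,0,0,-0.004,1],
    [0,0,0,0,0,-0.004,1],
    [0,0,0,0,0,-0.004,1],
    [0,0,0,0,0,0,1]
  ]
}}

```text
time_s: 14.87
eef_pos: [0.5102, -0.2596, 0.1051]
eef_rot: [-179.4, -0.2, 173.4]
force: [-0.1, 0.5, -5.0]
gripper_width: 0.531
grip_force: 63.1
```

Call:
{"name": "send_rows", "arguments": {
  "deltas": [
    [0,0,0,0,0,-0.004,1],
    [0,0,0,0,0,-0.004,1],
    [0,0,0,0,0,0,1]
  ]
}}

```text
time_s: 15.12
eef_pos: [0.5103, -0.2596, 0.1019]
eef_rot: [-179.4, -0.2, 173.4]
force: [0.3, -0.3, -3.8]
gripper_width: 0.533
grip_force: 63.1
```

Call:
{"name": "send_rows", "arguments": {
  "deltas": [
    [0,0,0,0,0,-0.003,1],
    [0,0,0,0,0,0,1]
  ]
}}

```text
time_s: 15.28
eef_pos: [0.5104, -0.2596, 0.1009]
eef_rot: [-179.4, -0.2, 173.4]
force: [0.4, -1.0, -4.3]
gripper_width: 0.529
grip_force: 63.1
```

Call:
{"name": "send_rows", "arguments": {
  "deltas": [
    [0,0,0,0,0,-0.003,1],
    [0,0,0,0,0,0,1]
  ]
}}

```text
time_s: 15.45
eef_pos: [0.5107, -0.2599, 0.1005]
eef_rot: [-179.4, -0.2, 173.4]
force: [-1.5, 0.3, -1.8]
gripper_width: 0.53
grip_force: 63.0
```

Call:
{"name": "send_rows", "arguments": {
  "deltas": [
    [0,0,0,0,0,-0.003,1],
    [0,0,0,0,0,0,1]
  ]
}}

```text
time_s: 15.62
eef_pos: [0.5108, -0.26, 0.1004]
eef_rot: [-179.4, -0.2, 173.4]
force: [-3.8, 1.5, 3.8]
gripper_width: 0.534
grip_force: 63.5
```

It's on the floor. Releasing slowly, then up.

Call:
{"name": "send_rows", "arguments": {
  "deltas": [
    [0,0,0,0,0,0,0.1],
    [0,0,0,0,0,0,0.0],
    [0,0,0,0,0,0,-0.15],
    [0,0,0,0,0,0,-0.4],
    [0,0,0,0,0,0,-1],
    [0,0,0,0,0,0,-1],
    [0,0,0,0,0,0,-1],
    [0,0,0,0,0,0,-1]
  ]
}}

```text
time_s: 16.28
eef_pos: [0.5106, -0.2598, 0.0987]
eef_rot: [-179.4, -0.2, 173.4]
force: [-0.2, 0.3, -0.3]
gripper_width: 1.003
grip_force: 0.0
```

Call:
{"name": "send_rows", "arguments": {
  "deltas": [
    [0,0,0,0,0,0.03,-1],
    [0,0,0,0,0,0.06,-1],
    [0,0,0,0,0,0.08,-1],
    [0,0,0,0,0,0.08,-1],
    [0,0,0,0,0,0.08,-1],
    [0,0,0,0,0,0.08,-1],
    [0,0,0,0,0,0,-1],
    [0,0,0,0,0,0,-1]
  ]
}}

```text
time_s: 16.95
eef_pos: [0.5117, -0.2605, 0.267]
eef_rot: [-179.2, 0.2, 173.4]
force: [-1.3, 0.5, -0.9]
gripper_width: 1.0
grip_force: 0.0
```

```bash
python3 - <<'E'
from k import *
o=get_obs();print(o["time_s"],o["force"],o["eef_pos"])
c=cam("scene");cv2.imwrite("pics/s7.png",cv2.resize(c[0][120:400,140:400],None,fx=2.8,fy=2.1,interpolation=cv2.INTER_CUBIC))
E
```

```text
16.95 [-1.33433371  0.46646229 -0.94720248] [ 0.51169087 -0.26054356  0.26701488]
```

View pics/s7.png

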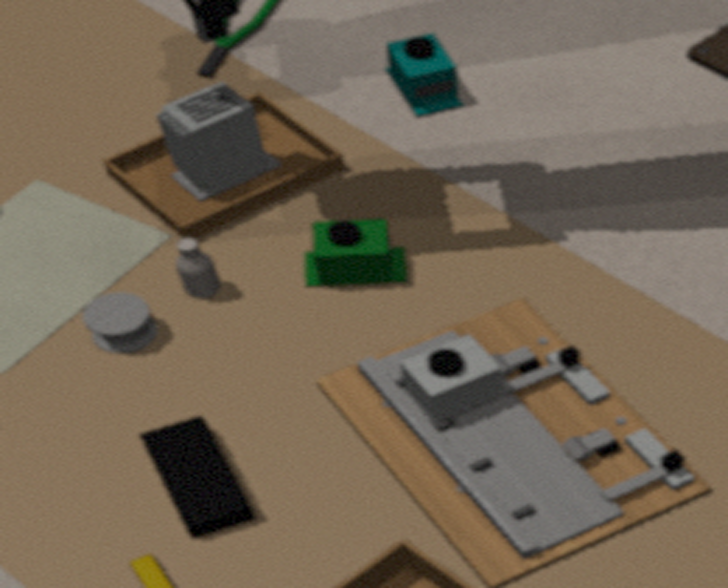

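The supply stands upright in the middle of the tray at crop (215,145), and the gripper is clear of it. The low unit is still seated, the left lock is at its end stop (672,460), and the reel and glue are standing.

```bash
python3 -c "
from bench import job;print(job.finish_job())"
```

```text
the job is handed in; nothing more can be done
None
```

The job is handed in: the last picture shows the tall supply upright in the tray, its lock at the end stop, the low unit seated, and the reel and glue standing; no verdict was returned.

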